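Gauge and clamp the depth of a bearing housing

ROBOT

A 6-joint arm with a two-finger parallel gripper is mounted at the origin on a cart in front of the work surface, level with it; the furniture and walls round the work are solid. World frame = base frame: x ahead of the robot, y to its left, z up, the work surface at z = 0. Lengths are in m, angles in degrees, forces in N, time in s.
With the tool pointing down it reaches from about 0.25 to 0.725 m from the base axis. Payload 9.7 kg.
Tool frame: the origin (TCP) lies at the very end of the fingers, on their centre line; the grasp point (between the pads) lies 19 mm behind it; z points along the fingers, y is the line along which they close (so a half turn about z gives the same grasp; the last joint's range is limited). The gripper opens to 85 mm and grips with 20 to 120 N. Pads are 22 mm wide; open, the fingers measure 114 mm over their backs; the gripper's body (76 mm by 85 mm) begins 54 mm behind the grasp point. The pads swing forward as they close: fully open they stand 13 mm farther back than shut.
Start: joints at [73.797, 4.979, 10.078, 95.1, 0, 90], TCP at [0.153, 0.528, 0.192] pointing down, gripper open.
Joint ranges: [-179.16, 179.16], [-48.56, 103.87], [-65.8, 70.77], [-126.05, 130.52], [-82.76, 87.17], [-180, 180]. Speed limits (degrees/s): [127.2, 127.2, 147.25, 180, 180, 180].

INTERFACE

Orientations are given as [roll, pitch, yaw] about the fixed x, y, z axes, in that order (R = Rz(yaw) Ry(pitch) Rx(roll)).
In Python, from workcell import bot, viewer, finder gives the robot as it stands. The module is installed in compiled form; this text tells all that it offers.
- The arm moves only by the shell command python3 -m inch 'ROWS' [FORCE]. ROWS is JSON, a list that holds one entry, the list of rows, each a list of 7 numbers: the opening in per cent of the stroke, from 0 (shut) to 100 (fully open), then the shift along the tool's x, y, z in mm, then the turn, a rotation vector about the tool's x, y, z in degrees. In form: [[[grip, tx, ty, tz, ax, ay, az], ...]]. A call has 1 to 8 rows; each row shifts and turns the commanded pose from where the row before left it, along the tool's axes as they then stand; what a row does not reach is not made up. A row lasts 1/8 s, in which the tool goes at most 62.5 mm and 10.7 degrees, less where a joint would pass 70% of its speed; a pose out of reach is approached as far as the arm can. A call with a gripper value outside its range is refused whole. The fingers move at their own pace and stop on an object; FORCE is the grip in N (left out, the last holds). Time passes only in rows, so rows that do not move let the fingers close. It gives the time, the measured TCP pose, the force, the opening and the grip force at its end, in the units of the state.
- bot.get_obs(): the state, without advancing time (a new reading comes with each control period).
- viewer.camera(name): name is "side" or "top" or "wrist"; returns a dict with "pixels" (420x560x3 uint8, red, green, blue), "vfov" (degrees; the focal length in pixels is half the picture's height over the tangent of half this angle, whatever the lens; pixels are square), "cx", "cy" (the principal point, pixels), "R" (3x3) and "t" (3): a world point X has camera coordinates R X + t. Camera axes: x right, y down, z forward; pixel columns grow to the right and rows downward; lengths in m; the calibration is good to about 2 mm. The wrist camera is an equidistant fisheye: a pixel r from the principal point sees the ray r / f radians off the axis. A picture is of the moment at which its call begins. There is no depth.
- bot.job_done(): hands the job in; it is judged then, once.
Trained networks look in the newest picture that a camera, given by its name, has taken for a name from the list of things; names that differ only in an ending like _2 or _b are one class to them, and where a whole thing is asked for, a point or a joint stands for the part that bears it (a point fixed in the world has none). Each returns a list of dicts, best first, with "conf" (0 to 1); they miss things now and then, are a little off and sometimes report something else, mostly with a low value. They report only what shows in the picture. A call takes as long as a camera call.
- finder.outline_of(camera, thing): "pixels" (420x560 bool, what is visible of it) and "extent" ([centre column, centre row, width, height] in pixels, round what is visible of it).
- finder.mark_of(camera, thing): "position" ([column, row] in pixels: a listed point, or the origin of a listed thing).
The state is a dict: "time": time; "q": joint angles; "qd": joint speeds; "joint_efforts": joint torques, N m; "ee_pos": TCP position; "tcp_rot": TCP orientation; "wrist_force": force on the tool from outside, world axes, zero at the start; "torque": the same for the moment, N m; "opening": finger opening in m; "grasp_force": force on a finger pad.
Only numpy, scipy, OpenCV 4.12 (cv2) and the standard library are available. Lean on these libraries where they do the work, as an engineer would, in place of code of your own. Each camera call takes 0.05 s, during which the arm holds its last target. There are 200 camera calls.

TASK

Measure how deep the blank sits in the aluminium bearing housing: stand the housing upright, bore up, on the round steel anvil of the green depth gauge, centred under the probe, and let go of it. Then swing the red-handled clamp lever fully to its released stop, gently lower the probe by its black knob until its tip rests on the bottom of the bore, and swing the lever fully back to its clamped stop so that the depth stays set. Do not force the probe up or down while it is clamped, and leave the other things on the bench where they are.

Things in the scene. Friction and masses are not known exactly. Their poses are not given: they have to be found in the camera images.
- housing_mid (a point): Loose bearing housing, a bright aluminium cup, 50 mm across and 50 mm tall, 0.3 kg, standing upright with its open bore up; the bore is 34 mm wide. This point is the housing's centre, on its axis, half-way up (25 mm above its underside); z points up along the bore.
- housing: The same housing; origin at the centre of its underside, z up along the bore.
- bore_floor (a point): Centre of the top of the brass blank that is pressed firmly into the bore and forms its bottom: 12 to 24 mm above the housing's underside, different each time. It does not shift under ordinary pressure.
- anvil (a point): Centre of the top face of the round steel anvil (72 mm across, top 18 mm above the bench) on the gauge's base, exactly below the probe. Axes are the gauge's own: -x points to its open front (towards the robot), +x to its column, y to its left, z up.
- gauge: Bolted-down green gauge stand; origin at the bench below its base's centre (20 mm behind the anvil's). Base 170 (x) by 130 (y) by 14 mm; column 34 mm square, its front face 63 mm behind the probe axis, top at 200 mm. Left of it (y over 0.2 m, x over 0.35 m) stands a polishing grinder up to 0.36 m tall: rise above it before crossing the bench.
- head (a point): Middle of the underside of the gauge's green head, on the probe axis: the head is 44 mm wide, 150 to 184 mm above the bench (a collar below it down to 141 mm), and reaches from the column to 23 mm in front of the probe axis. It overhangs the anvil, so a gripper that holds the housing there must lean about 40 degrees, to the open front or (roomiest) the right side.
- probe_tip (a point): Lower end of the probe, an upright steel rod of 8 mm diameter guided in the head; raised, it is 96 to 108 mm above the bench.
- knob (a point): Centre of the black knob on top of the probe rod, where it is gripped from above: 30 mm diameter, 26 mm tall, 197 mm above the probe's tip. The head's top is 184 mm above the bench (with a 22 mm wide collar up to 190 mm).
- probe (a joint): Slide of the probe: metres lowered from its top stop (0 = fully up, 0.092 = lowest). It drags with about 3 N and stays where it is left.
- clamp (a joint): Clamp lever's angle: 0 = released stop (arm points to the gauge's front right), 1.2 rad = clamped stop (arm points to the back right); it starts between 1.05 and 1.2. It turns about a vertical axis, anticlockwise seen from above to clamp, and stays where it is left (about 2 N at the handle).
- clamp_post (a point): On the upright red handle at the end of the clamp lever, 70 mm from the lever's axis: a post of 14 mm diameter with a 17 mm ball top; the post rises from the lever arm, whose top is 19 mm below this point; the ball's top is 25 mm above it. The handle stands at the right (-y) of the gauge's head.
- clamp_hinge (a point): Point on the vertical axis of the clamp lever, at the height of clamp_post. It lies 50 mm behind (+x) and 32 mm right (-y) of the probe axis in the gauge's axes.
- spray_can: Bystander: spray can with green cap, 59 mm across, 225 mm tall; origin at the underside's centre. Leave it.
- jar_nuts: Bystander: white jar with red lid, 70 mm across, 101 mm tall; origin at the underside's centre. Leave it.
- grease_tin: Bystander: small tin, 78 mm across and tall; origin at the underside's centre. Leave it.
- roll_mid (a point): Bystander: roll of black tape, 64 mm across, 20 mm tall; its centre. Leave it.
- bearing_mid (a point): Bystander: steel ball bearing, 52 mm across, 15 mm tall; its centre. Leave it.
- caliper: Bystander: vernier caliper lying flat, 230 x 76 x 10 mm; origin at its underside's centre. Leave it.

How it is judged (in metres and radians):
On the way, in this order (a step that is already met when the one before it is completed fails the run):
1. the housing stands upright on the anvil, centred within 12 mm under the probe, released, with the probe still up (horizontal distance between housing_mid and anvil below 0.012 m and z of housing_mid in the frame of anvil between 0.022 and 0.028 m and angle between housing's own z axis and vertical below 0.08 rad and value of joint probe below 0.03 m and contact force between the fingers and housing below 0.3 N), for 0.2 s.
2. with the housing there, the clamp lever is swung to released (under 0.2 rad) (horizontal distance between housing_mid and anvil below 0.012 m and z of housing_mid in the frame of anvil between 0.022 and 0.028 m and angle between housing's own z axis and vertical below 0.08 rad and value of joint clamp below 0.2 rad), for 0.1 s.
3. with the lever released, the probe's tip touches the bottom of the bore (within 2 mm) (horizontal distance between housing_mid and anvil below 0.012 m and z of housing_mid in the frame of anvil between 0.022 and 0.028 m and angle between housing's own z axis and vertical below 0.08 rad and z of probe_tip in the frame of bore_floor below 0.002 m and horizontal distance between probe_tip and bore_floor below 0.014 m and value of joint clamp below 0.3 rad), for 0.2 s.
At the end, for the whole second after the job is handed in: The housing stands upright on the anvil within 12 mm of the probe's axis and at rest, the probe's tip is on the bottom of its bore (within 2 mm), and the clamp lever is at its clamped end (over 1.0 of 1.2 rad) (horizontal distance between housing_mid and anvil below 0.012 m and z of housing_mid in the frame of anvil between 0.022 and 0.028 m and angle between housing's own z axis and vertical below 0.08 rad and z of probe_tip in the frame of bore_floor below 0.002 m and horizontal distance between probe_tip and bore_floor below 0.014 m and value of joint clamp above 1 rad and linear speed of housing below 0.02 m/s); the robot touches nothing.
It fails at once if the probe is forced along its slide while the lever is clamped (over 0.6 rad, faster than 30 mm/s) (value of joint clamp above 0.6 rad and (velocity of joint probe above 0.03 m/s or velocity of joint probe below -0.03 m/s)).
It fails at once if the probe is rammed into the housing (over 45 N) (contact force between probe and housing above 45 N).
It fails at once if one of the other things on the bench is moved more than 30 mm (distance of any of spray_can, jar_nuts, grease_tin, roll_mid, bearing_mid, caliper from where it was at the start of the episode above 0.03 m).
It also fails if it takes over 69 s, if anything falls off the work surface, if the arm or the gripper's body presses on something with over 40 N, if the wrist force passes 120 N, or if a joint passes its speed limit or range.

## Working session

There is one attempt and no reset: what is moved stays moved. The work goes in short steps, Python scripts to look and compute and a shell command to move; the robot and the scene stay as the last step left them, time stands still between calls to the robot, and variables do not carry over. Pictures are saved under pics/ and viewed, at most 10 in all, crops included, and the job is handed in when it is done.

```bash
mkdir -p pics
cat > h.py <<'E'
import numpy as np, cv2
from scipy.spatial.transform import Rotation as Ro
from scipy.optimize import least_squares
from workcell import bot, viewer, finder
def f_of(c): return c["pixels"].shape[0]/2/np.tan(np.radians(c["vfov"])/2)
def proj(c,X,fish=False):
    p=np.array(c["R"])@np.asarray(X,float)+np.array(c["t"]);f=f_of(c)
    if fish:
        r=np.hypot(p[0],p[1]);th=np.arctan2(r,p[2]);k=f*th/max(r,1e-9)
    else: k=f/p[2]
    return np.array([c["cx"]+k*p[0],c["cy"]+k*p[1]])
def tri(obs,z=None):
    # obs list of (cam,px,fish)
    x0=np.array([.5,0,.1]) if z is None else np.array([.5,0])
    full=lambda x: x if z is None else np.r_[x,z]
    fn=lambda x: np.concatenate([proj(c,full(x),fi)-np.array(p) for c,p,fi in obs])
    s=least_squares(fn,x0); return full(s.x),np.abs(s.fun).max()
def save(c,name,box=None,scale=1):
    im=cv2.cvtColor(c["pixels"],cv2.COLOR_RGB2BGR)
    if box: im=im[box[1]:box[3],box[0]:box[2]]
    if scale!=1: im=cv2.resize(im,None,fx=scale,fy=scale,interpolation=cv2.INTER_CUBIC)
    cv2.imwrite("pics/"+name+".png",im)
E
python3 - <<'E'
from h import *
cs={n:viewer.camera(n) for n in("side","top","wrist")}
im=[cv2.cvtColor(cs[n]["pixels"],cv2.COLOR_RGB2BGR) for n in("side","top")]
save(cs["side"],"s0");save(cs["top"],"t0")
for n in cs: print(n,np.round(-np.array(cs[n]["R"]).T@cs[n]["t"],3),cs[n]["vfov"])
for th in "housing_mid housing anvil gauge head probe_tip knob clamp_post clamp_hinge spray_can jar_nuts grease_tin roll_mid bearing_mid caliper".split():
    o=[];s=th
    for n in cs:
        m=finder.mark_of(n,th)
        if m:
            s+=f" | {n} {np.round(m[0]['position'],1)} {m[0]['conf']:.2f}"
            if m[0]['conf']>.4: o.append((cs[n],m[0]['position'],n=="wrist"))
    if len(o)>1:
        X,e=tri(o); s+=f" => {np.round(X,4)} err {e:.1f}"
    print(s)
print(bot.get_obs())
E
```

```text
side [0.292 0.449 0.768] 57.26009588626478
top [ 0.493 -0.186  1.321] 53.218244990570476
wrist [0.081 0.55  0.372] 65.70646984690485
housing_mid | side [297.3 227.6] 0.72 | top [316.4 218.9] 0.50 => [ 0.5519 -0.3207  0.0036] err 0.4
housing | side [299.9 230.2] 0.78 | top [314.9 222.1] 0.51 => [ 5.422e-01 -3.162e-01  3.000e-04] err 0.3
anvil | side [245.9 307.6] 0.69 | top [220.  213.5] 0.70 => [ 0.5701 -0.016   0.0107] err 1.3
gauge | side [237.1 305.5] 0.79
head | side [248.4 269.7] 0.89 | top [215.5 207.5] 0.61 => [ 0.5665 -0.0249  0.1378] err 3.3
probe_tip | side [245.8 283. ] 0.88
knob | side [235.5 215.1] 0.78 | top [208.4 202.4] 0.50 => [ 0.5758 -0.0251  0.29  ] err 0.7
clamp_post | side [214.6 210. ] 0.51 | top [243.5 171.7] 0.66 => [ 0.67   -0.1026  0.2126] err 1.1
clamp_hinge | side [259.5 205.9] 0.67 | top [314.4 221.5] 0.72 => [ 0.5954 -0.2854  0.0989] err 18.7
spray_can | side [227.9 228.1] 0.62
jar_nuts | top [335.4 177.2] 0.94
grease_tin | side [212.9 249.2] 0.56
roll_mid | side [299.8 206.7] 0.67 | top [345.6 209.5] 0.68 | wrist [ 10.4 412.1] 0.65 => [ 0.5775 -0.4146 
[... 205 characters left out ...]
> [ 0.3701  0.0261 -0.0045] err 3.1
{'time': 2.4, 'q': array([7.37971307e+01, 4.97897075e+00, 1.00802949e+01, 9.51021366e+01,
       1.02165665e-03, 8.99993106e+01]), 'qd': array([-0.09196543, -0.07280896, -0.07557624, -0.00375518, -0.00829246,
       -0.07605799]), 'joint_efforts': array([-1.79036208e-03, -5.20094812e+01,  4.64858723e+01,  1.57983475e-03,
       -8.57721011e-05, -3.63265311e-07]), 'ee_pos': array([0.15346293, 0.52814489, 0.19180212]), 'tcp_rot': array([-1.79999188e+02, -1.02166642e-03,  1.63797820e+02]), 'wrist_force': array([-0.07204176,  0.14897795, -0.22532018]), 'torque': array([ 0.00312745, -0.00658826,  0.00497064]), 'grasp_force': 0.0, 'opening': 0.08578793837347735}
```

View pics/s0.png

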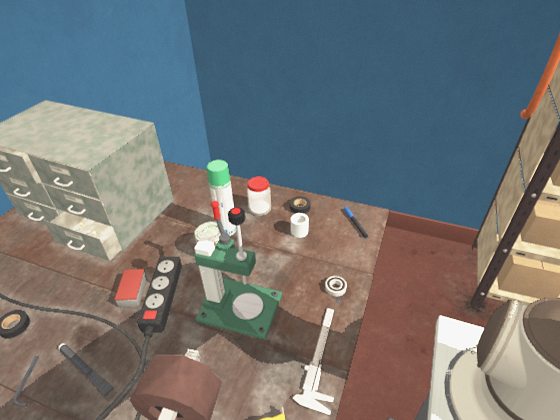

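View pics/t0.png

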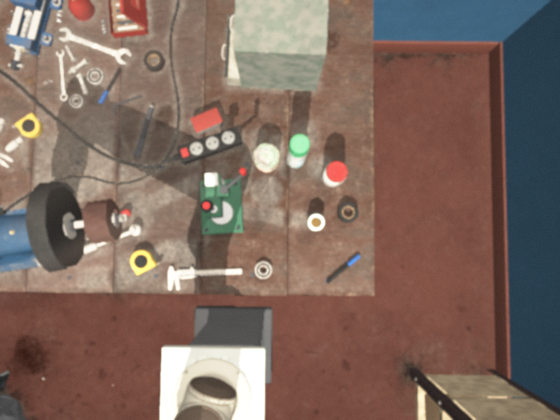

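The side view shows the white housing at (299,226), the gauge anvil at (247,306), the knob at (236,215) and the red handle at (216,210). The top view has the housing at (316,222), the anvil at (222,212) and the handle at (243,171). The gauge looks roughly aligned with the world axes. I'll rise, then cross the bench close to the robot.

```bash
python3 -m inch '[[[100,0,0,-60,0,0,0],[100,0,0,-60,0,0,0],[100,-26,-40,-8,0,0,0],[100,-26,-40,-8,0,0,0],[100,-26,-40,-8,0,0,0],[100,-26,-40,-8,0,0,0],[100,-26,-40,-8,0,0,0],[100,-26,-40,-8,0,0,0]]]'
python3 -m inch '[[[100,-26,-40,0,0,0,0],[100,-26,-40,0,0,0,0],[100,-26,-40,0,0,0,0],[100,-26,-40,0,0,0,0],[100,-26,-40,0,0,0,0],[100,-26,-40,0,0,0,0],[100,-42,-29,0,0,0,0],[100,-42,-29,0,0,0,0]]]'
```

```text
time: 3.4
ee_pos: [0.2364, 0.2527, 0.3602]
tcp_rot: [180.0, 0.0, 163.8]
wrist_force: [0.0, -0.8, 0.4]
opening: 0.0853
grasp_force: 0.0
time: 4.4
ee_pos: [0.3842, -0.1007, 0.3602]
tcp_rot: [180.0, 0.1, 163.7]
wrist_force: [0.4, 1.0, -0.0]
opening: 0.0854
grasp_force: 0.0
```

```bash
python3 -m inch '[[[100,-42,-29,0,0,0,0],[100,-42,-29,0,0,0,0],[100,0,0,0,0,0,0]]]'
cat > look.py <<'E'
import sys
from h import *
names=sys.argv[2].split(",")
c=viewer.camera("wrist"); save(c,sys.argv[1])
o=bot.get_obs();print("t",o["time"],"q",np.round(o["q"],1),"p",np.round(o["ee_pos"],4),np.round(o["tcp_rot"],1))
print("cam",np.round(-np.array(c["R"]).T@c["t"],3))
Z=dict(housing_mid=.025,housing=0,anvil=.018,gauge=0,head=.15,knob=.299,probe_tip=.102,clamp_post=.212,clamp_hinge=.212)
for th in names:
    for m in finder.mark_of("wrist",th)[:1]:
        X,e=tri([(c,m["position"],True)],z=Z.get(th,.0)); print(th,np.round(m["position"],1),round(m["conf"],2),np.round(X,4),round(e,1))
np.save("pics/"+sys.argv[1]+".npy",{k:c[k] for k in c},allow_pickle=True)
E
python3 look.py w1 housing_mid,housing,anvil,gauge,head,knob,clamp_post,clamp_hinge
```

```text
time: 4.78
ee_pos: [0.4497, -0.1804, 0.3572]
tcp_rot: [180.0, -0.2, 163.7]
wrist_force: [-0.3, 0.5, -0.1]
opening: 0.0854
grasp_force: 0.0
t 4.825 q [-21.8   3.7  28.2 114.7   0.   -5.5] p [ 0.4486 -0.1791  0.3584] [180.   -0.2 163.7]
cam [ 0.378 -0.159  0.539]
housing_mid [220.6 227.8] 0.86 [ 0.5358 -0.3138  0.025 ] 0.0
housing [223.1 222.8] 0.75 [ 0.5357 -0.3137  0.    ] 0.0
anvil [388.5 199.8] 0.83 [ 0.5708 -0.0232  0.018 ] 0.0
gauge [390.  203.6] 0.91 [ 0.5853 -0.0171  0.    ] 0.0
head [421.  223.5] 0.65 [ 0.5683 -0.0175  0.15  ] 0.0
knob [470.6 272.5] 0.84 [ 0.5622 -0.025   0.299 ] 0.0
clamp_hinge [471.4 272. ] 0.74 [0.6286 0.0247 0.212 ] 0.0
```

View pics/w1.png

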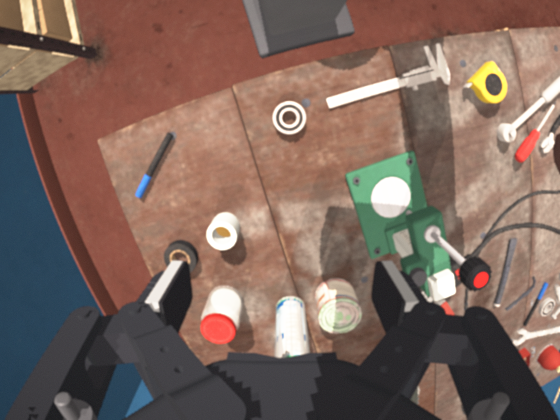

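The picture shows the housing at (222,232), its bore floor tan, with the anvil disc at (390,196), the knob at (475,277) and the bearing at (290,117). The jar and spray can stand beyond the housing. I'll fit the gauge's pose and plan a 45° leaned grasp from the robot's side.

```bash
cat > plan.py <<'E'
from h import *
def Rt(phi,lean):
    p,l=np.radians([phi,lean]);z=np.array([np.sin(l)*np.cos(p),np.sin(l)*np.sin(p),-np.cos(l)])
    y=np.array([-np.sin(p),np.cos(p),0]);return np.c_[np.cross(y,z),y,z]
def rows(p,R,tp,TR,n,g,dp=1,da=1,show=True):
    """straight path, sequentially rounded tool-frame rows; returns reached pose"""
    p=np.array(p,float);rv=Ro.from_matrix(R.T@TR).as_rotvec();R0=R.copy();p0=p.copy();out=[]
    for i in range(1,n+1):
        wp=p0+(tp-p0)*i/n; wR=R0@Ro.from_rotvec(rv*i/n).as_matrix()
        t=np.round(R.T@(wp-p)*1000/dp)*dp; a=np.round(Ro.from_matrix(R.T@wR).as_rotvec(degrees=True)/da)*da
        p=p+R@t/1000; R=R@Ro.from_rotvec(a,degrees=True).as_matrix()
        out.append([g]+[float(v)+0. for v in t]+[float(v)+0. for v in a])
    if show: print("["+",".join("["+",".join(f"{v:g}" for v in r)+"]" for r in out)+"]")
    return p,R
def now():
    o=bot.get_obs(); return np.array(o["ee_pos"]),Ro.from_euler("xyz",o["tcp_rot"],degrees=True).as_matrix()
E
python3 - <<'E'
from plan import *
c=np.load("pics/w1.npy",allow_pickle=True).item()
for px in [(347,180),(410,153),(377,259)]: print(px,np.round(tri([(c,px,True)],z=.014)[0],4))
# anvil disc & housing rim by ellipse of bright region
h=np.array([.536,-.314,.032]);phi=-30.4;R1=Rt(phi,45);tcp=h+.024*R1[:,2]
p,R=now();so=tcp-.12*R1[:,2];print("so",so,"tcp",tcp)
p,R=rows(p,R,so,R1,8,100); print(p,Ro.from_matrix(R.T@R1).as_rotvec(degrees=True))
E
```

```text
(347, 180) [ 0.518  -0.0861  0.014 ]
(410, 153) [0.5018 0.0331 0.014 ]
(377, 259) [ 0.6786 -0.0634  0.014 ]
so [ 0.47745063 -0.27964929  0.09988225] tcp [ 0.55063734 -0.32258768  0.01502944]
[[100,-7,-11,33,1,-6,2],[100,-4,-11,33,0,-5,1],[100,-1,-10,34,1,-6,2],[100,1,-10,33,1,-5,2],[100,5,-9,34,0,-6,1],[100,8,-10,33,1,-6,2],[100,11,-9,32,1,-5,2],[100,13,-9,31,1,-6,1]]
[ 0.47743724 -0.2796041   0.10020656] [-0.35922616  0.29812132  0.43613447]
```

```bash
python3 -m inch '[[[100,-7,-11,33,1,-6,2],[100,-4,-11,33,0,-5,1],[100,-1,-10,34,1,-6,2],[100,1,-10,33,1,-5,2],[100,5,-9,34,0,-6,1],[100,8,-10,33,1,-6,2],[100,11,-9,32,1,-5,2],[100,13,-9,31,1,-6,1]]]'
python3 -m inch '[[[100,0,0,0,0,0,0],[100,0,0,0,0,0,0]]]' | head -3
python3 look.py w2 housing_mid,housing,bore_floor
```

```text
time: 6.22
ee_pos: [0.4775, -0.2803, 0.0993]
tcp_rot: [-179.2, 45.5, 150.1]
wrist_force: [-0.0, 0.0, 0.4]
opening: 0.0854
grasp_force: 0.0
time: 6.48
ee_pos: [0.4789, -0.2806, 0.1044]
tcp_rot: [-179.2, 45.5, 150.2]
t 6.525 q [-30.  -45.3 -51.6  38.1  -0.7  -0.1] p [ 0.4796 -0.2809  0.1058] [-179.2   45.5  150.2]
cam [ 0.322 -0.187  0.178]
housing_mid [287.7 182.2] 0.94 [ 0.5378 -0.3088  0.025 ] 0.0
housing [286.5 159.4] 0.77 [ 0.5371 -0.3097  0.    ] 0.0
```

Run:
```python
from plan import *
h=np.array([.5375,-.310,.032]);R1=Rt(-29.8,45);p,R=now();tcp=h+.024*R1[:,2];print(p,bot.get_obs()["q"],tcp)
p,R=rows(p,R,tcp,R1,5,100);print(p)
```

```text
[ 0.47908179 -0.28076648  0.10384184] [-29.97849163 -45.2331823  -51.75595884  38.03952553  -0.67422697
  -0.13617722] [ 0.55222647 -0.31843393  0.01502944]
[[100,1,1,24,0,0,0],[100,1,1,24,0,0,0],[100,1,1,24,0,0,0],[100,1,1,25,-1,0,0],[100,2,1,24,0,0,0]]
[ 0.55211423 -0.31829998  0.01463   ]
```

View pics/w2.png

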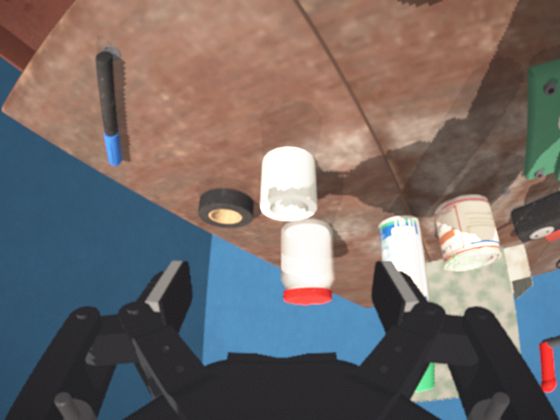

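The housing fills (262–317, 148–220), about midway between the fingers at columns 175 and 390, and the tape and jar are clear of the path. I'll advance and close.

```bash
python3 -m inch '[[[100,1,1,24,0,0,0],[100,1,1,24,0,0,0],[100,1,1,24,0,0,0],[100,1,1,25,-1,0,0],[100,2,1,24,0,0,0],[100,0,0,0,0,0,0]]]' && python3 -m inch '[[[0,0,0,0,0,0,0],[0,0,0,0,0,0,0],[0,0,0,0,0,0,0],[0,0,0,0,0,0,0],[0,0,0,0,0,0,0],[0,0,0,0,0,0,0]]]' 60; python3 -c "
from h import *
print(bot.get_obs()['q'],bot.get_obs()['grasp_force'])"
```

```text
time: 7.42
ee_pos: [0.5506, -0.3177, 0.0091]
tcp_rot: [179.8, 45.1, 150.2]
wrist_force: [0.1, -0.3, 0.1]
opening: 0.0853
grasp_force: 0.0
time: 8.18
ee_pos: [0.551, -0.3175, 0.012]
tcp_rot: [179.8, 45.4, 150.2]
wrist_force: [-2.8, 4.5, 6.8]
opening: 0.0334
grasp_force: 49.0
[-30.22314464 -25.09495707 -51.60156561  18.10809401   0.53342442
  -0.30438191] 49.04673660756089
```

Run:
```python
from h import *
a=viewer.camera("wrist");b=viewer.camera("side")
A=cv2.cvtColor(a["pixels"],cv2.COLOR_RGB2BGR)[60:360,130:430]
B=cv2.resize(cv2.cvtColor(b["pixels"],cv2.COLOR_RGB2BGR)[170:290,240:380],None,fx=2.5,fy=2.5,interpolation=cv2.INTER_CUBIC)
cv2.imwrite("pics/g.png",np.hstack([A,B]))
for n,c in(("wrist",a),("side",b)):
    m=finder.mark_of(n,"housing_mid")[0];print(n,m["position"],m["conf"],tri([(c,m["position"],n=="wrist")],z=.025)[0])
```

```text
wrist [282.4, 247.6] 0.84 [ 0.53580094 -0.30748874  0.025     ]
side [297.0, 228.1] 0.58 [ 0.54384035 -0.29711992  0.025     ]
```

View pics/g.png

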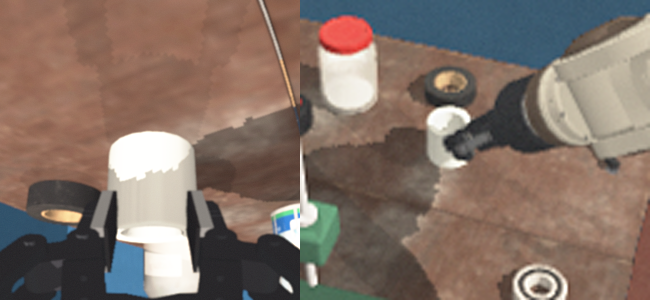

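```bash
python3 -m inch '[[[0,-10,0,-10,0,0,0],[0,-15,0,-15,0,0,0],[0,-15,0,-15,0,0,0],[0,0,0,0,0,0,0]]]' 80
python3 - <<'E'
from h import *
a=viewer.camera("wrist");b=viewer.camera("side")
A=cv2.cvtColor(a["pixels"],cv2.COLOR_RGB2BGR)[60:360,130:430]
B=cv2.resize(cv2.cvtColor(b["pixels"],cv2.COLOR_RGB2BGR)[170:270,240:340],None,fx=3,fy=3,interpolation=cv2.INTER_CUBIC)
cv2.imwrite("pics/g2.png",np.hstack([A,B]))
E
```

```text
time: 8.88
ee_pos: [0.5505, -0.318, 0.0693]
tcp_rot: [179.8, 45.4, 150.2]
wrist_force: [0.8, -0.6, -2.9]
opening: 0.0204
grasp_force: 84.2
```

View pics/g2.png

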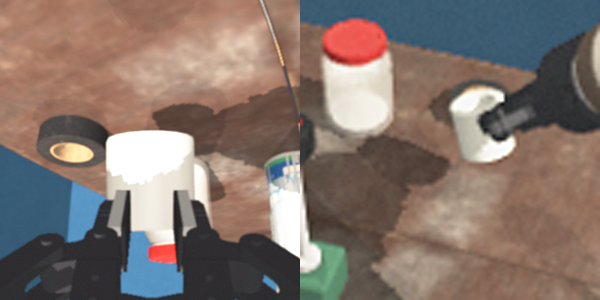

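Both fingers are on the housing and it has lifted, but the opening reads only 20 mm on a 50 mm cup. I suspect the fingers are tilting under force, so I'll lower the grip force and watch the reading.

```bash
for i in 1; do python3 -m inch '[[[0,0,0,0,0,0,0],[0,0,0,0,0,0,0]]]' 25; done
python3 - <<'E'
from h import *
cs={n:viewer.camera(n) for n in("side","top","wrist")}
for th in("housing_mid","housing","bore_floor"):
    o=[];s=th
    for n in cs:
        m=finder.mark_of(n,th)
        if m and m[0]["conf"]>.4: o.append((cs[n],m[0]["position"],n=="wrist"));s+=f" {n} {np.round(m[0]['position'],1)} {m[0]['conf']:.2f}"
    if len(o)>1: s+=f" {np.round(tri(o)[0],4)} {tri(o)[1]:.1f}"
    print(s)
save(cs["wrist"],"g3",(200,130,360,330),3.0)
print(bot.get_obs()["opening"],bot.get_obs()["grasp_force"],bot.get_obs()["ee_pos"])
E
```

```text
time: 9.22
ee_pos: [0.5494, -0.3172, 0.0651]
tcp_rot: [179.8, 45.1, 150.2]
wrist_force: [0.1, 0.0, -4.1]
opening: 0.0208
grasp_force: 84.2
housing_mid side [298.6 213.6] 0.50 top [317.  222.1] 0.51 wrist [283.9 238.5] 0.97 [ 0.5433 -0.3114  0.0695] 1.3
housing side [303. 220.] 0.57 top [313.1 225.1] 0.69 wrist [280.3 196.7] 0.61 [ 0.5308 -0.3066  0.0495] 0.6
bore_floor wrist [200.5 208.2] 0.67
0.020566433304719158 84.23569601029158 [ 0.5498819  -0.31745836  0.06646838]
```

View pics/g3.png

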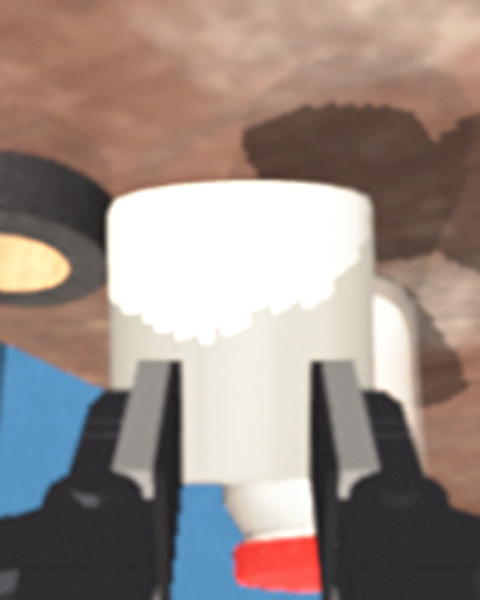

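The zoomed crop shows the housing across (107–372, 180–485) and the finger tips in front of it, inside its silhouette, at columns 178 and 310. I'll fit the cup's real pose from the outlines before going on.

```bash
cat > fit.py <<'E'
from plan import *
def fithousing(cs,skip=()):
    obs=[]
    for n,c in cs.items():
        o=finder.outline_of(n,"housing")
        if not o or o[0]["conf"]<.3: print(n,"none");continue
        e=o[0]["extent"];print(n,np.round(e,1),round(o[0]["conf"],2));obs.append((n,c,np.array([e[0]-e[2]/2,e[1]-e[3]/2,e[0]+e[2]/2,e[1]+e[3]/2])))
    t=np.linspace(0,2*np.pi,48)
    cyl=np.vstack([np.c_[.025*np.cos(t),.025*np.sin(t),0*t+z] for z in(-.025,.025)])
    p,R=now()
    def box(x,c,fish):
        a=np.array([x[3],x[4]]);Rm=Ro.from_rotvec([a[0],a[1],0]).as_matrix()
        P=np.array([proj(c,q,fish) for q in cyl@Rm.T+x[:3]]);return np.r_[P.min(0),P.max(0)]
    fn=lambda x:np.r_[np.concatenate([(box(x,c,n=="wrist")-b)*(1 if n!="wrist" else 1) for n,c,b in obs]),x[3:]*3]
    s=least_squares(fn,np.r_[p-.015*R[:,2],0,0],loss="soft_l1")
    Rm=Ro.from_rotvec([s.x[3],s.x[4],0]).as_matrix()
    print("mid",np.round(s.x[:3],4),"axis",np.round(Rm[:,2],3),"res",np.round(s.fun,1))
    print("mid in tool mm",np.round(R.T@(s.x[:3]-p)*1000,1),"axis in tool",np.round(R.T@Rm[:,2],2))
    return s.x
if __name__=="__main__":
    cs={n:viewer.camera(n) for n in("side","top","wrist")}
    x=fithousing(cs)
    p,R=now();c=cs["wrist"];print(bot.get_obs()["time"])
    for y in(-10,10):
        for z in(0,-38): print("finger",y,z,np.round(proj(c,p+R@np.array([0,y,z])/1000,True),0))
    print("cam axis in tool",np.round(R.T@np.array(c["R"])[2],3),"cam pos tool",np.round(R.T@(-np.array(c["R"]).T@c["t"]-p),3))
E
python3 fit.py
```

```text
side [299.8 212.9  21.7  24.5] 0.71
top [318.5 224.1  20.8  21.9] 0.83
wrist [280.1 240.6  90.6  99.8] 0.83
mid [ 0.5408 -0.3126  0.0718] axis [ 0.354 -0.165  0.921] res [-0.2 -0.5  0.5 -0.4 -2.1 -2.3 -2.3 -2.2 -0.1 -0.6 -0.3  0.4  0.5  1.1]
mid in tool mm [  3.5  -0.3 -11.1] axis in tool [-0.93  0.03 -0.37]
10.125
finger -10 0 [264. 238.]
finger -10 -38 [260. 267.]
finger 10 0 [297. 238.]
finger 10 -38 [300. 267.]
cam axis in tool [-0.294 -0.001  0.956] cam pos tool [ 0.076  0.001 -0.182]
```

The outline fit and the finger rays agree: the real fingertips sit about 40–50 mm behind the reported TCP. So this is only a chord grip at the tips, and the cup has tilted about 23°. I'll set it down so it rocks upright, then regrasp deeper.

```bash
python3 -m inch '[[[0,8,0,8,0,0,0],[0,8,0,8,0,0,0],[0,5,0,5,0,0,0],[0,4,0,4,0,0,0],[0,0,0,0,0,0,0]]]' 25
python3 -m inch '[[[100,0,0,0,0,0,0],[100,0,0,0,0,0,0],[100,0,0,0,0,0,0],[100,0,0,0,0,0,0],[100,0,0,0,0,0,0],[100,0,0,0,0,0,0]]]'; python3 fit.py
```

```text
time: 10.75
ee_pos: [0.5498, -0.3173, 0.0304]
tcp_rot: [179.8, 45.2, 150.2]
wrist_force: [0.6, 0.1, -3.8]
opening: 0.0205
grasp_force: 84.2
time: 11.5
ee_pos: [0.55, -0.3175, 0.0311]
tcp_rot: [179.8, 45.2, 150.2]
wrist_force: [1.0, -0.2, 0.5]
opening: 0.0855
grasp_force: 0.0
side [301.3 206.2  22.6  16.3] 0.71
top [315.  226.4  20.3  14.4] 0.51
wrist [279.4 207.4  92.7 118.8] 0.95
mid [ 0.5349 -0.3094  0.0212] axis [-0.051  0.024  0.998] res [ 2.2 16.5 -1.7 25.2  0.1 -2.8 -2.9 -0.8 -0.8  0.2  0.2  0.1 -0.1 -0.2]
mid in tool mm [19.1 -0.5 -5.3] axis in tool [-0.67 -0.   -0.74]
11.8
finger -10 0 [264. 238.]
finger -10 -38 [260. 267.]
finger 10 0 [297. 238.]
finger 10 -38 [300. 267.]
cam axis in tool [-0.294 -0.001  0.956] cam pos tool [ 0.076  0.001 -0.182]
```

Run:
```python
from plan import *
R1=Rt(-29.8,45);p,R=now();h=np.array([.5355,-.3095,.032]);tcp=h+.062*R1[:,2];print(tcp)
p,R=rows(p,R,tcp,R1,4,100);print(p)
```

```text
[ 0.57354338 -0.33128765 -0.01184062]
[[100,3,0,12,0,0,0],[100,3,0,13,0,0,0],[100,2,0,12,0,0,0],[100,3,0,13,0,0,0]]
[ 0.57418434 -0.33111232 -0.01195083]
```

```bash
python3 -m inch '[[[100,3,0,12,0,0,0],[100,3,0,13,0,0,0],[100,2,0,12,0,0,0],[100,3,0,13,0,0,0],[100,0,0,0,0,0,0]]]'; python3 -m inch '[[[0,0,0,0,0,0,0],[0,0,0,0,0,0,0],[0,0,0,0,0,0,0],[0,0,0,0,0,0,0],[0,0,0,0,0,0,0]]]' 50
```

```text
time: 12.42
ee_pos: [0.5737, -0.3308, -0.0143]
tcp_rot: [179.8, 45.0, 150.2]
wrist_force: [0.3, 0.2, 0.5]
opening: 0.0853
grasp_force: 0.0
time: 13.05
ee_pos: [0.5745, -0.3314, -0.011]
tcp_rot: [179.8, 45.3, 150.2]
wrist_force: [-4.4, 1.7, 6.1]
opening: 0.0483
grasp_force: 52.9
```

The opening is 48 mm now, so the grip is proper. I'll lift and check the pose in hand.

```bash
python3 -m inch '[[[0,-8,0,-8,0,0,0],[0,-12,0,-12,0,0,0],[0,-10,0,-10,0,0,0],[0,0,0,0,0,0,0]]]' 60; python3 fit.py | grep -v finger
```

```text
time: 13.55
ee_pos: [0.5746, -0.3314, 0.0324]
tcp_rot: [179.8, 45.3, 150.2]
wrist_force: [-0.1, -0.6, -3.5]
opening: 0.0482
grasp_force: 62.5
side [302.9 215.9  17.   25. ] 0.65
top [316.1 225.6  16.5  15.1] 0.49
wrist [282.7 260.6 126.4 144.7] 0.62
mid [ 0.5308 -0.3066  0.0644] axis [0.022 0.041 0.999] res [-1.   0.3  0.4  1.  -2.6 -1.6 -1.5  0.8  0.5 -0.3 -1.3  0.6 -0.1  0.1]
mid in tool mm [  9.9  -0.  -59.5] axis in tool [-0.71  0.05 -0.71]
13.85
cam axis in tool [-0.295 -0.001  0.956] cam pos tool [ 0.076  0.001 -0.182]
```

```bash
cat > to.py <<'E'
import sys
from plan import *
x,y,z,phi,n=map(float,sys.argv[1:6]);g=float(sys.argv[6]) if len(sys.argv)>6 else 0
off=np.array([8,0,-58])/1000
p,R=now();R1=Rt(phi,45);p,R=rows(p,R,np.array([x,y,z])-R1@off,R1,int(n),g)
print("mid ends",np.round(p+R@off,4))
E
python3 to.py .558 -.12 .058 -10 8
```

```text
[[0,7,24,-6,-2,0,-2],[0,6,24,-5,-1,0,-1],[0,6,25,-5,-2,0,-2],[0,5,25,-3,-2,0,-2],[0,5,25,-3,-2,0,-2],[0,3,25,-2,-1,0,-1],[0,3,26,-2,-2,0,-2],[0,2,25,-1,-2,0,-2]]
mid ends [ 0.5574 -0.1202  0.0578]
```

```bash
python3 -m inch '[[[0,7,24,-6,-2,0,-2],[0,6,24,-5,-1,0,-1],[0,6,25,-5,-2,0,-2],[0,5,25,-3,-2,0,-2],[0,5,25,-3,-2,0,-2],[0,3,25,-2,-1,0,-1],[0,3,26,-2,-2,0,-2],[0,2,25,-1,-2,0,-2]]]'; python3 look.py w4 housing_mid,anvil,gauge,head,knob,probe_tip
```

```text
time: 14.85
ee_pos: [0.6042, -0.1266, 0.0236]
tcp_rot: [179.9, 45.3, 170.3]
wrist_force: [0.2, -0.0, -3.4]
opening: 0.0479
grasp_force: 62.8
t 14.9 q [-13.  -29.4 -52.7  21.5   2.6  -2.5] p [ 0.6043 -0.1248  0.0234] [179.9  45.2 170.5]
cam [ 0.424 -0.095  0.097]
housing_mid [281.  267.7] 0.86 [ 0.6614 -0.1358  0.025 ] 0.0
anvil [469.6 182.7] 0.81 [ 0.5647 -0.0206  0.018 ] 0.0
gauge [456.5 174.7] 0.81 [ 0.5857 -0.0167  0.    ] 0.0
probe_tip [500.5 334.3] 0.84 [4.52885044e+04 2.39100594e+04 1.02000000e-01] 4.9
```

View pics/w4.png

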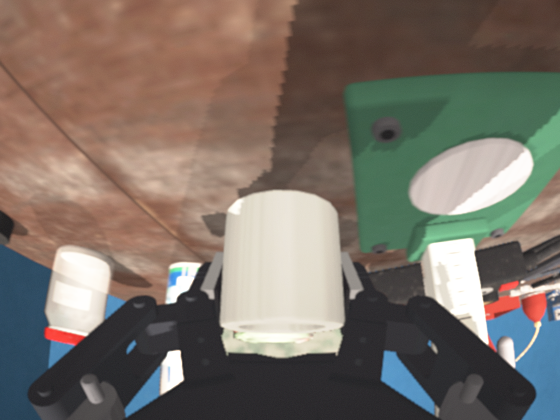

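The held housing is upright at (281,260), and the anvil disc spans columns 410–532 and rows 139–215. The probe tip shows near (503,340). I'll fit the anvil circle to those extents.

Run:
```python
from plan import *
c=np.load("pics/w4.npy",allow_pickle=True).item()
im=c["pixels"].astype(int);roi=np.zeros(im.shape[:2],bool);roi[125:225,395:545]=1
g=im[...,1]-im[...,0]; m=(roi&(g<12)&(im.sum(2)>250)).astype(np.uint8)
n,l,s,_=cv2.connectedComponentsWithStats(m);k=1+np.argmax(s[1:,4]);x,y,w,h=s[k,:4];print("blob",x,y,w,h,s[k,4])
t=np.linspace(0,2*np.pi,60)
def box(q):
    P=np.array([proj(c,[q[0]+.036*np.cos(a),q[1]+.036*np.sin(a),.018],True) for a in t]);return np.r_[P.min(0),P.max(0)]
for b in([410,139,532,215],[x,y,x+w,y+h]):
    r=least_squares(lambda q:box(q)-b,[.57,-.02]);print(r.x,np.round(r.fun,1))
for px in[(346,90),(360,250),(500,334),(503,345)]: print(px,np.round(tri([(c,px,True)],z=.014)[0],4))
cam=-np.array(c["R"]).T@c["t"]
X=np.array([.567,-.021]);
for z in(.096,.102,.108): print(z,proj(c,[*X,z],True))
```

```text
blob 409 137 124 78 6938
[ 0.56541054 -0.01833406] [-1.7  1.4  2.1 -1.1]
[ 0.56409554 -0.01885535] [-1.2  1.5  1.4 -1.9]
(346, 90) [ 0.5013 -0.086   0.014 ]
(360, 250) [ 0.6639 -0.0744  0.014 ]
(500, 334) [5.1171 2.3651 0.014 ]
(503, 345) [1.19511863e+05 6.31459013e+04 1.40000000e-02]
0.096 [499.31005368 336.57085724]
0.102 [500.71725168 349.42578004]
0.108 [501.92191731 362.29146777]
```

```bash
python3 to.py .566 -.020 .054 3 7
```

```text
[[0,2,16,-1,-1,0,-1],[0,1,16,0,-2,0,-2],[0,1,16,0,-1,0,-1],[0,0,16,1,-1,0,-1],[0,0,16,1,-2,0,-2],[0,0,15,1,-1,0,-1],[0,-1,16,2,-1,0,-1]]
mid ends [ 0.5663 -0.0202  0.0539]
```

```bash
python3 -m inch '[[[0,2,16,-1,-1,0,-1],[0,1,16,0,-2,0,-2],[0,1,16,0,-1,0,-1],[0,0,16,1,-1,0,-1],[0,0,16,1,-2,0,-2],[0,0,15,1,-1,0,-1],[0,-1,16,2,-1,0,-1],[0,0,0,0,0,0,0]]]'; python3 look.py w5 housing_mid,housing,anvil,gauge,probe_tip;  python3 fit.py | grep -v finger; python3 to.py .566 -.020 .043 3 3
```

```text
time: 16.2
ee_pos: [0.613, -0.0164, 0.0186]
tcp_rot: [-180.0, 45.2, -177.1]
wrist_force: [-0.2, -0.4, -3.6]
opening: 0.0482
grasp_force: 63.0
t 16.25 q [ -4.3 -29.6 -53.4  21.2   5.1  -5.1] p [ 0.613  -0.0169  0.0186] [-180.    45.3 -177.1]
cam [ 0.431 -0.025  0.092]
housing_mid [281.9 266.2] 0.72 [ 0.6507 -0.0133  0.025 ] 0.0
housing [281.9 215.8] 0.81 [ 0.6209 -0.0149  0.    ] 0.0
anvil [278.1 200. ] 0.72 [ 0.5669 -0.0196  0.018 ] 0.0
gauge [285.6 189.3] 0.7 [ 0.587  -0.0146  0.    ] 0.0
side [247.1 290.   20.8  22.8] 0.55
top [346.  212.6  16.3  18.6] 0.75
wrist [283.2 261.  123.7 148.8] 0.63
mid [ 0.5682 -0.0205  0.0508] axis [-0.135  0.091  0.987] res [-7.000e-01  1.900e+00  1.000e+00  9.700e+00 -1.287e+02  1.000e-01
 -1.251e+02 -9.000e-01 -3.000e-01 -0.000e+00 -3.000e-01  2.000e-01
 -3.000e-01 -4.000e-01]
mid in tool mm [  8.7  -0.8 -54.4] axis in tool [-0.61  0.1  -0.79]
16.8
cam axis in tool [-0.293 -0.     0.956] cam pos tool [ 0.076  0.001 -0.181]
[[0,3,0,3,0,0,0],[0,2,0,2,0,0,0],[0,3,0,3,0,0,0]]
mid ends [ 0.5662 -0.0199  0.0425]
```

View pics/w5.png

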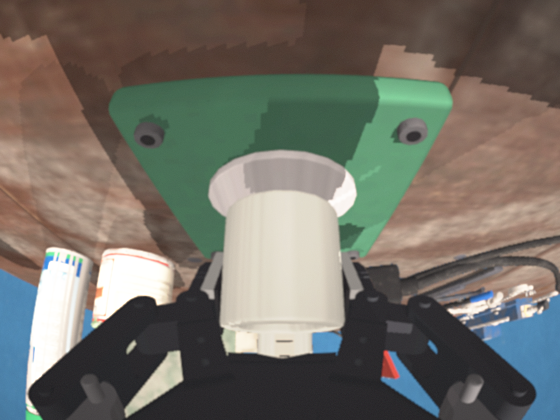

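The housing (columns 223–345) lies laterally centred over the anvil (columns 210–356). I'll lower it with force checks.

```bash
python3 -m inch '[[[0,2,0,2,0,0,0],[0,2,0,2,0,0,0],[0,1,0,1,0,0,0],[0,0,0,0,0,0,0]]]'|grep -E "pos|force:"; python3 -m inch '[[[0,1,0,1,0,0,0],[0,0,0,0,0,0,0]]]'|grep -E "pos|force:"; python3 -m inch '[[[0,1,0,1,0,0,0],[0,0,0,0,0,0,0]]]'|grep -E "pos|force:"
```

```text
ee_pos: [0.6128, -0.0174, 0.0113]
wrist_force: [-0.2, 0.8, -2.2]
grasp_force: 63.0
ee_pos: [0.613, -0.0174, 0.0101]
wrist_force: [-0.1, -1.0, -3.1]
grasp_force: 63.0
ee_pos: [0.6129, -0.0174, 0.0086]
wrist_force: [0.0, -0.5, -3.7]
grasp_force: 63.0
```

```bash
python3 -m inch '[[[0,1,0,1,0,0,0],[0,0,0,0,0,0,0]]]'|grep -E "pos|force:"
python3 - <<'E'
from plan import *
c=viewer.camera("wrist");save(c,"w6")
for col in (275,283,291): print(col,[ (r,*c["pixels"][r,col]) for r in range(130,225,3)] if col==283 else "")
for x in(.520,.525,.530,.535): print(x,"anvil z.018",proj(c,[x,-.0196,.018],True),"z.014",proj(c,[x,-.0196,.014],True))
b=bot.get_obs()["ee_pos"][2]+.011
for x in(.536,.541,.546,.551): print(x,"base",proj(c,[x,-.0196,b],True))
np.save("pics/w6.npy",c,allow_pickle=True)
E
```

```text
ee_pos: [0.6129, -0.0174, 0.0071]
wrist_force: [-0.0, -0.3, -3.1]
grasp_force: 63.0
275 
283 [(130, np.uint8(64), np.uint8(99), np.uint8(77)), (133, np.uint8(64), np.uint8(98), np.uint8(77)), (136, np.uint8(65), np.uint8(99), np.uint8(75)), (139, np.uint8(65), np.uint8(97), np.uint8(76)), (142, np.uint8(65), np.uint8(98), np.uint8(78)), (145, np.uint8(66), np.uint8(100), np.uint8(79)), (148, np.uint8(63), np.uint8(97), np.uint8(77)), (151, np.uint8(65), np.uint8(98), np.uint8(79)), (154, np.uint8(66), np.uint8(99), np.uint8(78)), (157, np.uint8(65), np.uint8(101), np.uint8(78)), (160, np.uint8(67), np.uint8(100), np.uint8(79)), (163, np.uint8(67), np.uint8(100), np.uint8(78)), (166, np.uint8(67), np.uint8(100), np.uint8(79)), (169, np.uint8(65), np.uint8(99), np.uint8(78)), (172, np.uint8(69), np.uint8(101), np.uint8(81)), (175, np.uint8(201), np.uint8(188), np.uint8(181)), (178, np.uint8(212), np.uint8(197), np.uint8(191)), (181, np.uint8(214), np.uint8(201), np.uint8(196)), (184, np.uint8(180), np.uint8(168), np.uint8(163)), (187, np.uint8(181), np.uint8(167), np.uint8(163)), (190,
[... 397 characters left out ...]
.uint8(220)), (214, np.uint8(238), np.uint8(233), np.uint8(221)), (217, np.uint8(239), np.uint8(233), np.uint8(221)), (220, np.uint8(238), np.uint8(232), np.uint8(220)), (223, np.uint8(239), np.uint8(233), np.uint8(222))]
291 
0.52 anvil z.018 [286.41751561 163.02156497] z.014 [286.329858   153.50555425]
0.525 anvil z.018 [285.51910129 171.28168839] z.014 [285.45359488 161.93535195]
0.53 anvil z.018 [284.68394935 178.95927088] z.014 [284.63705639 169.79302167]
0.535 anvil z.018 [283.90645464 186.10603117] z.014 [283.87520894 177.12650479]
0.536 base [283.75925536 188.06654005]
0.541 base [283.04345432 194.62453409]
0.546 base [282.37489302 200.74902654]
0.551 base [281.74948006 206.47763584]
```

```bash
python3 -m inch '[[[0,-2,0,2,0,0,0],[0,-2,0,2,0,0,0],[0,0,0,0,0,0,0]]]'|grep -E "pos|force:"; python3 -m inch '[[[0,0.7,0,0.7,0,0,0],[0,0,0,0,0,0,0]]]'|grep -E "pos|force:"
python3 - <<'E'
from plan import *
c=viewer.camera("wrist")
g=c["pixels"][:,283,0].astype(int);print([(r,g[r]) for r in range(165,205)])
for x in(.526,.530,.534): print(x,proj(c,[x,-.0196,.018],True)[1],proj(c,[x,-.0196,.014],True)[1])
for x in(.536,.541,.546,.551): print(x,"base",proj(c,[x,-.0196,.018],True)[1])
# lateral: anvil and housing left/right edges
o=finder.outline_of("wrist","housing")[0];print("housing",np.round(o["extent"],1))
for r in(176,180,184,190,230): print(r,"rowR", [int(v) for v in np.where(c["pixels"][r,150:420,0]>150)[0][[0,-1]]+150])
E
```

```text
ee_pos: [0.6189, -0.0172, 0.0075]
wrist_force: [-0.6, 0.4, -4.1]
grasp_force: 63.0
ee_pos: [0.6191, -0.0172, 0.0071]
wrist_force: [-0.0, 0.4, -1.2]
grasp_force: 63.2
[(165, np.int64(159)), (166, np.int64(193)), (167, np.int64(205)), (168, np.int64(205)), (169, np.int64(205)), (170, np.int64(206)), (171, np.int64(209)), (172, np.int64(209)), (173, np.int64(202)), (174, np.int64(187)), (175, np.int64(180)), (176, np.int64(176)), (177, np.int64(176)), (178, np.int64(176)), (179, np.int64(176)), (180, np.int64(175)), (181, np.int64(174)), (182, np.int64(175)), (183, np.int64(175)), (184, np.int64(175)), (185, np.int64(174)), (186, np.int64(174)), (187, np.int64(176)), (188, np.int64(174)), (189, np.int64(182)), (190, np.int64(207)), (191, np.int64(227)), (192, np.int64(233)), (193, np.int64(236)), (194, np.int64(236)), (195, np.int64(235)), (196, np.int64(235)), (197, np.int64(236)), (198, np.int64(236)), (199, np.int64(235)), (200, np.int64(236)), (201, np.int64(235)), (202, np.int64(236)), (203, np.int64(236)), (204, np.int64(236))]
0.526 163.23917516509357 153.68593145702624
0.53 169.8911425554622 160.47493219416594
0.534 176.1622131391835 166.89011655522194
0.536 base 179.1635784399179
0.541 base 186.30151741712785
0.546 base 192.95456614982373
0.551 base 199.16541357070977
housing [281.4 261.8 123.1 144.6]
176 rowR [230, 338]
180 rowR [223, 346]
184 rowR [217, 353]
190 rowR [212, 358]
230 rowR [221, 419]
```

The housing's front edge now sits 11 mm behind the anvil's edge, so it is centred, and the force shows it beginning to rest. I'll lower a hair more and release.

```bash
python3 -m inch '[[[0,0.5,0,0.5,0,0,0],[0,0,0,0,0,0,0]]]' 20|grep -E "pos|force:"; python3 -m inch '[[[70,0,0,0,0,0,0],[90,0,0,0,0,0,0],[100,0,0,0,0,0,0],[100,0,0,0,0,0,0]]]'|grep -E "pos|force:|open"
python3 - <<'E'
from plan import *
c=viewer.camera("wrist");o=finder.outline_of("wrist","housing")[0];print(np.round(o["extent"],1))
g=c["pixels"][:,283,0].astype(int);print([g[r] for r in range(160,205,2)])
E
```

```text
ee_pos: [0.6194, -0.0172, 0.0071]
wrist_force: [-4.3, -0.7, 5.2]
grasp_force: 64.2
ee_pos: [0.6186, -0.0172, 0.0056]
wrist_force: [-0.5, -0.1, -0.1]
opening: 0.0854
grasp_force: 0.0
[281.3 262.9 126.4 142.4]
[np.int64(65), np.int64(66), np.int64(63), np.int64(63), np.int64(112), np.int64(196), np.int64(205), np.int64(207), np.int64(208), np.int64(185), np.int64(176), np.int64(176), np.int64(176), np.int64(175), np.int64(177), np.int64(176), np.int64(173), np.int64(215), np.int64(233), np.int64(235), np.int64(235), np.int64(235), np.int64(235)]
```

It's standing released on the anvil. I'll retreat along the tool axis, then straighten the tool and head for the clamp handle.

```bash
python3 -m inch '[[[100,0,0,-15,0,0,0],[100,0,0,-20,0,0,0],[100,0,0,-25,0,0,0],[100,0,0,-25,0,0,0]]]'|grep -E "pos|force:|rot"
python3 - <<'E'
from plan import *
p,R=now();print(p,np.round(bot.get_obs()["q"],1))
p,R=rows(p,R,np.array([.49,-.15,.26]),Rt(-2,0),8,50);print(p)
x=np.array([np.cos(np.radians(-82)),np.sin(np.radians(-82)),0]);T=np.c_[x,np.cross([0,0,-1],x),[0,0,-1]]
p,R=rows(p,R,np.array([.655,-.105,.25]),T,10,50);print(p,R)
E
```

```text
ee_pos: [0.5577, -0.0201, 0.0659]
tcp_rot: [-180.0, 45.2, -177.1]
wrist_force: [0.3, -0.1, 0.2]
grasp_force: 0.0
[ 0.5577389  -0.02013567  0.06594893] [ -5.5 -43.3 -54.9  33.4   5.9  -5.9]
[[50,-11,-16,-24,0,6,1],[50,-8,-15,-24,1,5,0],[50,-6,-16,-25,0,6,1],[50,-4,-16,-26,0,6,0],[50,-2,-16,-26,0,5,1],[50,1,-16,-26,0,6,0],[50,4,-16,-25,1,6,1],[50,5,-17,-25,0,5,1]]
[ 0.49047116 -0.15015058  0.25996942]
[[50,-16,5,1,0,0,-10],[50,-17,2,1,0,0,-10],[50,-17,0,1,0,0,-10],[50,-17,-4,1,0,0,-10],[50,-16,-6,1,0,0,-10],[50,-14,-9,1,0,0,-10],[50,-13,-12,1,0,0,-10],[50,-10,-13,1,0,0,-10],[50,-8,-15,1,0,0,-10],[50,-5,-17,2,0,0,-10]]
[ 0.65533982 -0.10517935  0.24954159] [[ 0.13205759 -0.99123441  0.00389032]
 [-0.99123995 -0.13206436 -0.00153729]
 [ 0.00203758 -0.00365323 -0.99999125]]
```

```bash
python3 -m inch '[[[50,-11,-16,-24,0,6,1],[50,-8,-15,-24,1,5,0],[50,-6,-16,-25,0,6,1],[50,-4,-16,-26,0,6,0],[50,-2,-16,-26,0,5,1],[50,1,-16,-26,0,6,0],[50,4,-16,-25,1,6,1],[50,5,-17,-25,0,5,1]]]'|grep -E "pos|force:|rot"
python3 -m inch '[[[50,-16,5,1,0,0,-10],[50,-17,2,1,0,0,-10],[50,-17,0,1,0,0,-10],[50,-17,-4,1,0,0,-10],[50,-16,-6,1,0,0,-10],[50,-14,-9,1,0,0,-10],[50,-13,-12,1,0,0,-10],[50,-10,-13,1,0,0,-10]]]'|grep -E "pos|force:|rot"
python3 -m inch '[[[50,-8,-15,1,0,0,-10],[50,-5,-17,2,0,0,-10],[50,0,0,0,0,0,0]]]'
python3 look.py w7 clamp_post,clamp_hinge,knob,head,housing_mid,bore_floor,grease_tin
python3 - <<'E'
from h import *
cs={n:viewer.camera(n) for n in("side","top","wrist")}
for th in("clamp_post","knob","probe_tip"):
    o=[];s=th
    for n in cs:
        m=finder.mark_of(n,th)
        if m and m[0]["conf"]>.4: o.append((cs[n],m[0]["position"],n=="wrist"));s+=f" {n} {np.round(m[0]['position'],1)} {m[0]['conf']:.2f}"
    if len(o)>1: s+=f" {np.round(tri(o)[0],4)} {tri(o)[1]:.1f}"
    print(s)
E
```

```text
ee_pos: [0.4911, -0.1506, 0.2604]
tcp_rot: [-179.9, 0.1, 177.6]
wrist_force: [0.3, -0.2, 0.2]
grasp_force: 0.0
ee_pos: [0.6231, -0.1139, 0.2517]
tcp_rot: [-179.8, -0.0, -102.1]
wrist_force: [0.3, -0.1, -0.1]
grasp_force: 0.0
time: 22.55
ee_pos: [0.6566, -0.1049, 0.2478]
tcp_rot: [-179.9, -0.1, -82.4]
wrist_force: [0.1, -0.3, -0.3]
opening: 0.0429
grasp_force: 0.0
t 22.6 q [-9.100e+00  2.430e+01  3.990e+01  1.054e+02 -1.000e-01 -1.065e+02] p [ 0.656  -0.1052  0.2483] [-1.798e+02 -1.000e-01 -8.260e+01]
cam [ 0.666 -0.179  0.429]
clamp_post [266.2 226.5] 0.63 [ 0.6663 -0.0957  0.212 ] 0.0
clamp_hinge [313.5 295.5] 0.71 [ 0.6228 -0.0426  0.212 ] 0.0
knob [395.1 394.5] 0.98 [ 0.5737 -0.0251  0.299 ] 0.0
head [357.1 285.7] 0.8 [ 0.568  -0.0198  0.15  ] 0.0
housing_mid [339.4 242.8] 0.8 [ 0.5646 -0.0136  0.025 ] 0.0
bore_floor [336.1 242.2] 0.69 [ 0.5633 -0.0038  0.    ] 0.0
grease_tin [224.9 111.5] 0.7 [ 0.7398 -0.1667  0.    ] 0.0
clamp_post side [215.6 207.8] 0.52
knob side [239.  214.8] 0.83 wrist [392.2 395.1] 0.60 [ 0.5706 -0.0197  0.2957] 3.2
probe_tip side [247.1 280.8] 0.81
```

View pics/w7.png

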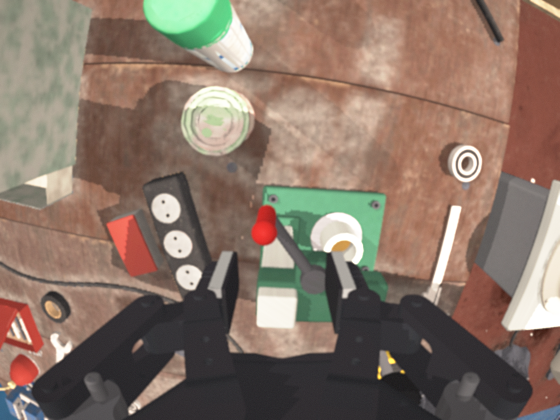

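The handle's ball is at (263,233) and its post base at (268,208), with the hinge at (313,280). The fingers at columns 235 and 330 straddle it lengthwise, and the housing stands under the head at (340,240). I'll align and descend over the post.

Run:
```python
from plan import *
p,R=now();x=np.array([np.cos(np.radians(-82)),np.sin(np.radians(-82)),0]);T=np.c_[x,np.cross([0,0,-1],x),[0,0,-1]]
p,R=rows(p,R,np.array([.6663,-.0957,.205]),T,3,50);p,R=rows(p,R,np.array([.6663,-.0957,.163]),T,3,50);print(p)
```

```text
[[50,-3,-4,15,0,0,0],[50,-2,-4,14,0,0,0],[50,-3,-3,15,0,0,0]]
[[50,0,0,14,0,0,0],[50,0,0,14,0,0,0],[50,0,0,14,0,0,0]]
[ 0.6661447  -0.09596814  0.16315116]
```

```bash
python3 -m inch '[[[50,-3,-4,15,0,0,0],[50,-2,-4,14,0,0,0],[50,-3,-3,15,0,0,0],[50,0,0,0,0,0,0]]]'|grep -E "pos|force:|rot"; python3 -m inch '[[[50,0,0,10,0,0,0],[50,0,0,0,0,0,0]]]'|grep -E "pos|force:"; python3 look.py w8 clamp_post,clamp_hinge
```

```text
ee_pos: [0.6655, -0.0955, 0.2035]
tcp_rot: [-179.9, -0.1, -82.4]
wrist_force: [-1.4, -0.8, 0.3]
grasp_force: 0.0
ee_pos: [0.6657, -0.096, 0.1946]
wrist_force: [0.1, 0.5, -0.2]
grasp_force: 0.0
t 24.35 q [-8.200e+00  2.300e+01  3.210e+01  9.880e+01 -1.000e-01 -1.058e+02] p [ 0.6658 -0.096   0.1951] [-1.798e+02 -1.000e-01 -8.240e+01]
cam [ 0.675 -0.17   0.376]
clamp_post [379.6 307.7] 0.63 [ 0.5989 -0.0616  0.212 ] 0.0
clamp_hinge [341.4 327.7] 0.82 [ 0.6202 -0.0441  0.212 ] 0.0
```

```bash
cat > red.py <<'E'
from plan import *
def red(c):
    im=c["pixels"].astype(int);m=((im[...,0]>110)&(im[...,1]<70)&(im[...,2]<80)).astype(np.uint8)
    n,l,s,ce=cv2.connectedComponentsWithStats(m)
    return [(list(map(int,s[k])),np.round(ce[k],1)) for k in range(1,n) if s[k,4]>60]
if __name__=="__main__":
    c=np.load("pics/w8.npy",allow_pickle=True).item()
    for r in red(c): print(r)
    p,R=now()
    for z in(.193,.212,.229,.237): print(z,"post pred",np.round(proj(c,[.6663,-.0957,z],True),1))
    for y in(-.0215,.0215):print("finger tip",np.round(proj(c,p+R@np.array([.011,y,-.045]),True),1),np.round(proj(c,p+R@np.array([-.011,y,-.045]),True),1))
E
python3 red.py
```

```text
([262, 219, 34, 55, 1352], array([278.8, 248.1]))
([128, 237, 22, 47, 67], array([138.7, 260.8]))
([498, 285, 9, 27, 71], array([501. , 298.2]))
([0, 312, 15, 13, 105], array([  5.8, 317.3]))
([0, 351, 26, 14, 128], array([ 11.7, 357.4]))
([0, 366, 28, 17, 212], array([ 11.9, 374.3]))
0.193 post pred [280.4 234.7]
0.212 post pred [280.2 247.6]
0.229 post pred [280.1 261.5]
0.237 post pred [280.  268.9]
finger tip [234.4 250.9] [237.1 291.3]
finger tip [327.6 250.8] [324.9 291.2]
```

```bash
python3 -m inch '[[[50,0,0,12,0,0,0],[50,0,0,12,0,0,0],[50,0,0,8,0,0,0],[50,0,0,0,0,0,0]]]'|grep -E "pos|force:|rot"; python3 -m inch '[[[0,0,0,0,0,0,0],[0,0,0,0,0,0,0],[0,0,0,0,0,0,0],[0,0,0,0,0,0,0]]]' 20
```

```text
ee_pos: [0.6656, -0.0959, 0.1621]
tcp_rot: [-179.9, -0.1, -82.4]
wrist_force: [-0.0, 0.4, 0.6]
grasp_force: 0.0
time: 25.45
ee_pos: [0.6666, -0.0961, 0.1637]
tcp_rot: [-179.7, -0.1, -82.4]
wrist_force: [3.3, -1.5, 2.0]
opening: 0.0152
grasp_force: 19.5
```

I have the post between the pads, and the opening of 15 mm matches it. I'll swing it along the 70 mm arc towards release.

```bash
python3 -m inch '[[[0,5.5,10,0,0,0,0],[0,4,11,0,0,0,0],[0,2,11.5,0,0,0,0],[0,0,11.5,0,0,0,0]]]'; python3 -m inch '[[[0,-2,11.5,0,0,0,0],[0,-4,11,0,0,0,0],[0,-5.5,10,0,0,0,0],[0,0,0,0,0,0,0]]]'
```

```text
time: 25.95
ee_pos: [0.6244, -0.1139, 0.1635]
tcp_rot: [-179.7, -0.2, -82.5]
wrist_force: [5.1, -2.7, 0.1]
opening: 0.0151
grasp_force: 19.8
time: 26.45
ee_pos: [0.5909, -0.106, 0.1634]
tcp_rot: [-179.6, -0.2, -82.4]
wrist_force: [5.9, -3.3, 2.4]
opening: 0.0152
grasp_force: 20.1
```

```bash
python3 -m inch '[[[0,-1.5,2,0,0,0,0],[0,0,0,0,0,0,0]]]'|grep -E "pos|force:"; python3 -m inch '[[[0,-1.5,2,0,0,0,0],[0,0,0,0,0,0,0]]]'|grep -E "pos|force:"
```

```text
ee_pos: [0.5907, -0.1059, 0.1635]
wrist_force: [16.5, -7.7, 0.4]
grasp_force: 20.6
ee_pos: [0.5905, -0.1057, 0.1637]
wrist_force: [27.5, -13.5, -3.2]
grasp_force: 21.5
```

The force rises with no further motion, so the lever is at its released stop. I'll let go, rise and move over the knob.

```bash
python3 -m inch '[[[50,1.5,-2,0,0,0,0],[50,1.5,-2,0,0,0,0],[50,0,0,0,0,0,0],[50,0,0,-20,0,0,0],[60,0,0,-40,0,0,0],[80,0,0,-40,0,0,0],[100,0,0,-35,0,0,0],[100,0,0,0,0,0,0]]]'
python3 - <<'E'
from plan import *
p,R=now();x=np.array([np.cos(np.radians(-82)),np.sin(np.radians(-82)),0]);T=np.c_[x,np.cross([0,0,-1],x),[0,0,-1]]
p,R=rows(p,R,np.array([.5685,-.0200,.30]),T,4,100);print(p)
c=viewer.camera("wrist");save(c,"w9");np.save("pics/w9.npy",c,allow_pickle=True)
for th in("knob","clamp_post","bore_floor","housing_mid"):
    for m in finder.mark_of("wrist",th)[:1]: print(th,np.round(m["position"],1),m["conf"])
p,_=now()
for z in(.29,.295,.30): print(np.round(proj(c,[.5685,-.02,z],True),1))
print("top of knob",proj(c,[.5685,-.02,.308],True))
from red import red
print(red(c))
E
```

```text
time: 27.95
ee_pos: [0.5902, -0.1058, 0.3006]
tcp_rot: [-179.6, -0.2, -82.4]
wrist_force: [-0.5, 0.4, 0.1]
opening: 0.0855
grasp_force: 0.0
[[100,-22,3,0,0,0,0],[100,-22,2,0,0,0,0],[100,-22,3,0,0,0,0],[100,-22,2,0,0,0,0]]
[ 0.56864098 -0.01984676  0.30025839]
knob [294.2 344.5] 0.8
clamp_post [278.2 195.3] 0.82
bore_floor [289.3 222.4] 0.66
housing_mid [290.  223.5] 0.69
[294.9 337.1]
[295.1 341.4]
[295.3 345.7]
top of knob [295.66384709 352.98487489]
[([533, 122, 13, 17, 78], array([538.7, 129.4])), ([532, 139, 17, 18, 133], array([540.8, 145.4])), ([272, 181, 19, 27, 398], array([281.3, 195.1])), ([120, 225, 13, 26, 139], array([125.1, 240.8])), ([0, 281, 35, 49, 637], array([ 16. , 304.5])), ([5, 335, 25, 24, 263], array([ 17.3, 344.8])), ([283, 345, 23, 13, 220], array([293.4, 351.1]))]
```

```bash
python3 -m inch '[[[100,-22,2,0,0,0,0],[100,-22,2,0,0,0,0],[100,-22,2,0,0,0,0],[100,-22,2,0,0,0,0],[100,0,0,15,0,0,0],[100,0,0,15,0,0,0],[100,0,0,14,0,0,0],[100,0,0,0,0,0,0]]]'; python3 -m inch '[[[60,0,0,12,0,0,0],[50,0,0,0,0,0,0],[45,0,0,0,0,0,0],[45,0,0,0,0,0,0]]]'
```

```text
time: 29.2
ee_pos: [0.5698, -0.0188, 0.2529]
tcp_rot: [-179.9, -0.1, -82.4]
wrist_force: [-0.7, -0.1, -0.2]
opening: 0.0853
grasp_force: 0.0
time: 29.7
ee_pos: [0.5706, -0.0198, 0.242]
tcp_rot: [-179.8, -0.1, -82.4]
wrist_force: [0.6, 0.2, -0.3]
opening: 0.0385
grasp_force: 0.0
```

```bash
python3 -m inch '[[[0,0,0,0,0,0,0],[0,0,0,0,0,0,0],[0,0,0,0,0,0,0]]]' 20
```

```text
time: 30.08
ee_pos: [0.5699, -0.0199, 0.2419]
tcp_rot: [-179.8, -0.1, -82.4]
wrist_force: [-4.5, -0.6, 2.3]
opening: 0.029
grasp_force: 20.4
```

Gripped, with the opening at 29 mm for the 30 mm knob. I'll lower 50 mm, then feel for the floor in small steps.

```bash
python3 -m inch '[[[0,0,0,5,0,0,0],[0,0,0,9,0,0,0],[0,0,0,9,0,0,0],[0,0,0,9,0,0,0],[0,0,0,9,0,0,0],[0,0,0,5,0,0,0],[0,0,0,3,0,0,0],[0,0,0,0,0,0,0]]]'
python3 - <<'E'
from h import *
cs={n:viewer.camera(n) for n in("side","wrist")}
for th in("knob","probe_tip"):
    for n in cs:
        for m in finder.mark_of(n,th)[:1]: print(th,n,np.round(m["position"],1),round(m["conf"],2))
for z in (.235,.24,.245,.25,.255): print(z,np.round(proj(cs["side"],[.569,-.02,z]),1),np.round(proj(cs["wrist"],[.569,-.02,z],True),1))
E
```

```text
time: 31.08
ee_pos: [0.5699, -0.0199, 0.1922]
tcp_rot: [-179.9, -0.1, -82.4]
wrist_force: [-5.5, -0.3, -1.6]
opening: 0.0292
grasp_force: 20.1
knob side [245.1 304.5] 0.66
knob wrist [279.5 283.8] 0.72
probe_tip side [246.8 298.7] 0.75
probe_tip wrist [281.7 185.2] 0.67
0.235 [239.6 238.5] [283.1 268.9]
0.24 [239.4 236.7] [283.1 274. ]
0.245 [239.1 234.8] [283.2 279.3]
0.25 [238.9 233. ] [283.2 284.9]
0.255 [238.7 231.1] [283.3 290.9]
```

```bash
S(){ grep -E "pos|force:" | tr '\n' ' '; echo; }; python3 -m inch '[[[0,0,0,2,0,0,0],[0,0,0,2,0,0,0]]]'|S; python3 -m inch '[[[0,0,0,2,0,0,0],[0,0,0,0,0,0,0]]]'|S;  python3 -m inch '[[[0,0,0,1.5,0,0,0],[0,0,0,0,0,0,0]]]'|S
```

```text
ee_pos: [0.5699, -0.0199, 0.1887] wrist_force: [-5.5, -0.7, 2.2] grasp_force: 20.4 
ee_pos: [0.5699, -0.0199, 0.1864] wrist_force: [-5.9, -0.3, 0.2] grasp_force: 20.3 
ee_pos: [0.5699, -0.0199, 0.185] wrist_force: [-6.3, 0.0, 1.4] grasp_force: 20.3
```

```bash
S(){ grep -E "pos|force:" | tr '\n' ' '; echo; }; python3 -m inch '[[[0,0,0,1.5,0,0,0],[0,0,0,0,0,0,0]]]'|S; python3 -m inch '[[[0,0,0,1.5,0,0,0],[0,0,0,0,0,0,0]]]'|S;  python3 -m inch '[[[0,0,0,1.5,0,0,0],[0,0,0,0,0,0,0]]]'|S
```

```text
ee_pos: [0.5699, -0.0199, 0.1835] wrist_force: [-6.4, 0.0, 2.0] grasp_force: 20.3 
ee_pos: [0.5699, -0.0199, 0.182] wrist_force: [-7.3, -0.7, 1.5] grasp_force: 20.3 
ee_pos: [0.5699, -0.0199, 0.1806] wrist_force: [-6.6, -0.9, 1.4] grasp_force: 20.3
```

```bash
S(){ grep -E "pos|force:" | tr '\n' ' '; echo; }; python3 -m inch '[[[0,0,0,1.5,0,0,0],[0,0,0,0,0,0,0]]]'|S; python3 -m inch '[[[0,0,0,1.5,0,0,0],[0,0,0,0,0,0,0]]]'|S;  python3 -m inch '[[[0,0,0,1.5,0,0,0],[0,0,0,0,0,0,0]]]'|S
```

```text
ee_pos: [0.5699, -0.0199, 0.179] wrist_force: [-6.3, -1.0, 0.7] grasp_force: 20.3 
ee_pos: [0.5699, -0.0199, 0.1775] wrist_force: [-6.8, -0.4, 2.2] grasp_force: 20.3 
ee_pos: [0.57, -0.0199, 0.1767] wrist_force: [-7.5, -0.5, 4.7] grasp_force: 20.7
```

```bash
S(){ grep -E "pos|force:" | tr '\n' ' '; echo; }; python3 -m inch '[[[0,0,0,1,0,0,0],[0,0,0,0,0,0,0]]]'|S; python3 -m inch '[[[0,0,0,1,0,0,0],[0,0,0,0,0,0,0],[0,0,0,0,0,0,0]]]'|S
```

```text
ee_pos: [0.57, -0.0199, 0.1766] wrist_force: [-9.9, -0.2, 9.7] grasp_force: 21.1 
ee_pos: [0.5701, -0.0199, 0.1764] wrist_force: [-10.7, -0.5, 15.4] grasp_force: 21.5
```

The motion stopped at z = 0.1766 and the force rises with each step, so the tip is on the bore's floor after about 65 mm of travel. I'll ease off, open and rise.

```bash
python3 -m inch '[[[0,0,0,-1.5,0,0,0],[60,0,0,0,0,0,0],[100,0,0,0,0,0,0],[100,0,0,0,0,0,0],[100,0,0,0,0,0,0],[100,0,0,0,0,0,0],[100,0,0,0,0,0,0]]]'; python3 -m inch '[[[100,0,0,-15,0,0,0],[100,0,0,-25,0,0,0],[100,0,0,-25,0,0,0],[100,0,0,-25,0,0,0],[100,0,0,0,0,0,0]]]'|grep -E "pos|force:"
python3 - <<'E'
from plan import *
from red import red
cs={n:viewer.camera(n) for n in("side","wrist")}
for th in("knob","probe_tip","housing_mid","clamp_post"):
    for n in cs:
        for m in finder.mark_of(n,th)[:1]: print(th,n,np.round(m["position"],1),round(m["conf"],2))
for z in (.225,.23,.235,.24): print(z,np.round(proj(cs["side"],[.569,-.02,z]),1),np.round(proj(cs["wrist"],[.569,-.02,z],True),1))
print("post pred",proj(cs["wrist"],[.5907,-.106,.212],True));print(red(cs["wrist"]))
p,R=now();x=np.array([np.cos(np.radians(-82)),np.sin(np.radians(-82)),0]);T=np.c_[x,np.cross([0,0,-1],x),[0,0,-1]]
p,R=rows(p,R,np.array([.5907,-.106,.265]),T,5,50);print(p)
E
```

```text
time: 35.12
ee_pos: [0.5707, -0.0199, 0.1757]
tcp_rot: [-179.8, -0.1, -82.4]
wrist_force: [-0.9, -1.2, 0.6]
opening: 0.0852
grasp_force: 0.0
ee_pos: [0.5711, -0.0197, 0.2684]
wrist_force: [-0.0, 1.3, -0.7]
grasp_force: 0.0
knob side [240.4 240.4] 0.89
knob wrist [279.7 219.3] 0.92
probe_tip side [247.8 299.4] 0.65
housing_mid side [246.4 299.5] 0.84
housing_mid wrist [282.3 167.2] 0.88
clamp_post side [248.7 213. ] 0.65
clamp_post wrist [269.7  86.3] 0.91
0.225 [240.1 242.1] [284.1 213.5]
0.23 [239.8 240.3] [284.2 215.7]
0.235 [239.6 238.5] [284.2 218. ]
0.24 [239.4 236.7] [284.2 220.4]
post pred [270.01179006  90.04230633]
[([258, 73, 24, 24, 383], array([268.6,  84.8])), ([532, 102, 28, 30, 199], array([544.3, 116.7])), ([272, 212, 25, 24, 463], array([283.6, 224. ])), ([477, 257, 37, 57, 464], array([494.2, 297.4])), ([0, 262, 12, 44, 266], array([  4. , 288.8])), ([519, 295, 23, 30, 148], array([530., 308.])), ([0, 318, 9, 21, 104], array([  3.2, 328.6]))]
[[50,18,-2,0,0,0,0],[50,17,-2,0,0,0,0],[50,18,-1,0,0,0,0],[50,18,-2,0,0,0,0],[50,17,-2,1,0,0,0]]
[ 0.5907342  -0.10575755  0.26457755]
```

The knob stays at z ≈ 0.232 and the post is where I left it. Back to the handle.

```bash
python3 -m inch '[[[60,18,-2,0,0,0,0],[50,17,-2,0,0,0,0],[50,18,-1,0,0,0,0],[50,18,-2,0,0,0,0],[50,17,-2,1,0,0,0],[50,0,0,30,0,0,0],[50,0,0,20,0,0,0],[50,0,0,0,0,0,0]]]'
python3 - <<'E'
from plan import *
from red import red
c=viewer.camera("wrist");print(red(c)[:5])
for z in(.193,.212,.237): print(z,np.round(proj(c,[.5907,-.1058,z],True),1))
E
```

```text
time: 37.25
ee_pos: [0.5905, -0.1063, 0.2133]
tcp_rot: [-179.9, -0.1, -82.4]
wrist_force: [-0.5, -0.0, -0.1]
opening: 0.0428
grasp_force: 0.0
[([543, 122, 13, 17, 74], array([549.3, 130.3])), ([543, 141, 17, 18, 127], array([551. , 147.3])), ([266, 210, 30, 48, 1036], array([280.6, 235.3])), ([470, 293, 25, 42, 235], array([482.3, 320.1])), ([0, 314, 14, 38, 274], array([  4.8, 336.7]))]
0.193 [280.9 224.4]
0.212 [280.9 235.3]
0.237 [280.8 253. ]
```

Perfect alignment. I'll descend and grip.

```bash
python3 -m inch '[[[50,0,0,18,0,0,0],[50,0,0,18,0,0,0],[50,0,0,14,0,0,0],[50,0,0,0,0,0,0]]]' | grep -E "pos|force:"; python3 -m inch '[[[0,0,0,0,0,0,0],[0,0,0,0,0,0,0],[0,0,0,0,0,0,0],[0,0,0,0,0,0,0]]]' 20
```

```text
ee_pos: [0.5911, -0.106, 0.1646]
wrist_force: [-0.4, -0.0, 0.1]
grasp_force: 0.0
time: 38.3
ee_pos: [0.5915, -0.1062, 0.1658]
tcp_rot: [-179.7, -0.2, -82.4]
wrist_force: [-1.4, -2.2, 5.4]
opening: 0.0155
grasp_force: 19.6
```

```bash
python3 -m inch '[[[0,5.5,-10,0,0,0,0],[0,4,-11,0,0,0,0],[0,2,-11.5,0,0,0,0],[0,0,-11.5,0,0,0,0]]]'| grep -E "pos|force:"; python3 -m inch '[[[0,-2,-11.5,0,0,0,0],[0,-4,-11,0,0,0,0],[0,-5.5,-10,0,0,0,0],[0,0,0,0,0,0,0]]]'| grep -E "pos|force:"; python3 -m inch '[[[0,-1.5,-2,0,0,0,0],[0,0,0,0,0,0,0]]]'| grep -E "pos|force:|open"
```

```text
ee_pos: [0.6364, -0.1127, 0.1654]
wrist_force: [-3.7, -6.2, 2.8]
grasp_force: 19.9
ee_pos: [0.6684, -0.0951, 0.1652]
wrist_force: [2.2, -2.0, 2.4]
grasp_force: 19.9
ee_pos: [0.6692, -0.0944, 0.1653]
wrist_force: [0.8, -4.5, 2.4]
opening: 0.0153
grasp_force: 19.9
```

```bash
python3 -m inch '[[[0,-1.5,-2,0,0,0,0],[0,0,0,0,0,0,0]]]'| grep -E "pos|force:"; python3 -m inch '[[[0,-1.5,-2,0,0,0,0],[0,0,0,0,0,0,0]]]'| grep -E "pos|force:|open"
```

```text
ee_pos: [0.6693, -0.0943, 0.1652]
wrist_force: [-7.7, -11.8, 4.0]
grasp_force: 20.2
ee_pos: [0.6695, -0.0942, 0.1651]
wrist_force: [-16.3, -19.8, 4.9]
opening: 0.0155
grasp_force: 20.9
```

At the clamped stop. I'll ease off, open, rise clear and check everything.

```bash
python3 -m inch '[[[50,3,4,0,0,0,0],[50,0,0,0,0,0,0],[50,0,0,0,0,0,0],[50,0,0,-20,0,0,0],[50,0,0,-30,0,0,0],[50,0,0,-40,0,0,0],[50,0,0,-40,0,0,0],[50,0,0,0,0,0,0]]]'
python3 - <<'E'
from plan import *
from red import red
cs={n:viewer.camera(n) for n in("side","wrist")}
for th in("knob","housing_mid","clamp_post","head"):
    for n in cs:
        for m in finder.mark_of(n,th)[:1]: print(th,n,np.round(m["position"],1),round(m["conf"],2))
for n in cs:
    f=n=="wrist"
    print(n,"knob .232",np.round(proj(cs[n],[.569,-.02,.232],f),1),"mid",np.round(proj(cs[n],[.5675,-.0195,.043],f),1),"post",np.round(proj(cs[n],[.6693,-.0943,.212],f),1))
print(red(cs["wrist"])[:4],bot.get_obs()["time"])
E
```

```text
time: 41.05
ee_pos: [0.6695, -0.0935, 0.2988]
tcp_rot: [-179.4, -0.2, -82.4]
wrist_force: [-0.8, 0.1, -0.4]
opening: 0.0427
grasp_force: 0.0
knob side [239.6 237.2] 0.57
knob wrist [376.6 295.4] 0.84
housing_mid side [244.9 296.8] 0.62
housing_mid wrist [344.5 221.5] 0.6
clamp_post side [215.4 207. ] 0.86
clamp_post wrist [279.1 194.7] 0.8
head side [246.4 269.2] 0.93
head wrist [361.6 255.8] 0.81
side knob .232 [239.7 239.6] mid [247.6 298.4] post [214.1 212.6]
wrist knob .232 [379.6 294.7] mid [345.4 224.5] post [282.  196.8]
[([272, 181, 22, 29, 448], array([282.9, 196.2])), ([0, 282, 43, 16, 247], array([ 21.5, 288.7])), ([2, 294, 49, 45, 516], array([ 18.2, 318.6])), ([380, 295, 11, 8, 73], array([385. , 298.4]))] 41.55
```

Everything matches: the knob is still down, the housing is centred and the post is at its clamped position. I'll hand it in.

```bash
python3 -c "
from workcell import bot
print(bot.job_done())"
```

```text
the job is handed in; nothing more can be done
None
```

I handed the job in at about 42 s: the housing stands centred on the anvil, the probe rests on the bore floor, and the lever is back at its clamped stop. The hand-in returned no verdict.

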